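Load the probe calibration plate

ROBOT

A 6-joint arm with a two-finger parallel gripper is mounted at the origin on the work surface. World frame = base frame: x ahead of the robot, y to its left, z up, the work surface at z = 0. Lengths are in mm, angles in rad, forces in N, time in s.
With the tool pointing down it reaches from about 350 to 875 mm from the base axis. Payload 4.2 kg.
Tool frame: the origin (TCP) lies between the finger pads; the fingertips stand 17 mm ahead of it and the grasp point (between the pads) lies 2 mm behind it; z points along the fingers, y is the line along which they close (so a half turn about z gives the same grasp; the last joint's range is limited). The gripper opens to 87 mm and grips with 3 to 60 N. Pads are 19 mm wide; open, the fingers measure 117 mm over their backs; the gripper's body (75 mm by 190 mm) begins 51 mm behind the grasp point.
Start: joints at [-0.972, 0.385, 0.008, 0, -1.194, -0.259], TCP at [208.326, -589.236, 239.55] pointing down, gripper open.
Joint ranges: [-3.14, 3.14], [-1.21, 2.06], [-1.07, 1.41], [-3.16, 2.05], [-2.99, -0.16], [-3.1, 3.1]. Speed limits (rad/s): [2.79, 2.79, 3.14, 3.14, 3.14, 3.14].

INTERFACE

Orientations are given as a unit quaternion [w, x, y, z].
In Python, from workcell import readout, cams, robot, nets gives the robot as it stands.
- The arm moves only by the tool move_arm, never from a script. Its argument "moves" is a list that holds one entry, the list of rows, each a list of 5 numbers: the shift along the tool's x, y, z as a fraction of full scale, then the turn about the tool's z as a fraction of full scale, then the opening, from 0 (shut) to 1 (fully open). A call has 1 to 10 rows; each row is the pose to reach, as a shift and turn from the pose commanded when the call began, along the tool's axes at that moment; what a row does not reach only later rows make up. Full scale, the value 1, is 0.25 m for a shift and 60 degrees for a turn. A row lasts 1/8 s, in which the tool goes at most 62.5 mm and 10.7 degrees, less where a joint would pass 70% of its speed; a pose out of reach is approached as far as the arm can. A call with a number of a shift or a turn outside -1 to 1 is refused whole. A call with a gripper value outside its range is refused whole. The fingers move at their own pace and stop on an object; "force" is the grip in N (left out, the last holds). Time passes only in rows, so rows that repeat a pose let the fingers close. It gives the time, the measured TCP pose, the force, the opening and the grip force at its end, in the units of the state.
- readout.get_state(): the state, without advancing time (a new reading comes with each control period).
- cams.snapshot(name): name is "scene" or "top" or "wrist"; returns the picture (480x640x3 uint8, red, green, blue); there is no depth.
- cams.camera_model(name): a dict with "mtx" (3x3 intrinsics, pixels), "R" (3x3) and "t" (3): a world point X has camera coordinates R X + t. Camera axes: x right, y down, z forward; pixel columns grow to the right and rows downward; lengths in mm; the calibration is good to about 2 mm. A picture is of the moment at which its call begins: read the wrist's pose just before it. camera_model takes no time and is no camera call; for the wrist camera it gives the pose at the moment of the call.
- robot.hand_in(): hands the job in; it is judged then, once.
Trained networks look in the newest picture that a camera, given by its name, has taken for a name from the list of things; names that differ only in an ending like _2 or _b are one class to them, and where a whole thing is asked for, a point or a joint stands for the part that bears it (a point fixed in the world has none). Each returns a list of dicts, best first, with "p" (0 to 1); they miss things now and then, are a little off and sometimes report something else, mostly with a low value. They report only what shows in the picture. A call takes as long as a camera call. They do not tell look-alikes from the thing itself.
- nets.spot_in(target, camera): "box" ([centre column, centre row, width, height] in pixels, round what is visible of it).
The state is a dict: "time_s": time; "qpos": joint angles; "qvel": joint speeds; "tau": joint torques, N m; "tool_pos": TCP position; "orientation": TCP orientation; "ft_force": force on the tool from outside, world axes, zero at the start; "ft_torque": the same for the moment, N m; "gripper_width": opening from 0.0 (shut) to 1.0 (fully open); "finger_force": force on a finger pad.
Only numpy, scipy, OpenCV 4.12 (cv2) and the standard library are available. Lean on these libraries where they do the work, as an engineer would, in place of code of your own. Each camera call takes 0.05 s, during which the arm holds its last target. There are 200 camera calls.

TASK

Slide every pot by its handle across the steel plate, never lifting or tipping it, until it stands inside one of the dark round marks, one pot to a mark. When all pots stand on marks, take probes out of the upright holder and push one all the way down into the port of each pot, leaving any spare probe standing in the holder; then press the start button fully down and let go. Leave the gauge block, the brass weight and the screwdriver where they are; at the end every pot must still be on its mark with its probe in it.

Things in the scene. Friction and masses are not known exactly. Their poses are not given: they have to be found in the camera images.
- plate: Flat ground steel plate lying on the bench, 400 x 580 x 10 mm (x, y, z), fixed. Origin: centre of its underside, its top is 10 mm above that. Its +x axis points roughly away from the robot, +y to the robot's left. On it: three pale square waiting fields (nearer the robot), three dark round marks (farther).
- mark0 (a point): Centre of a dark round measuring mark, a flat disc 112 mm in diameter on the plate, at the plate's top face. The three marks lie in a row along the plate's y, 160 mm apart; this is the left one seen from the robot.
- mark1 (a point): Centre of a dark round measuring mark, a flat disc 112 mm in diameter on the plate, at the plate's top face. The three marks lie in a row along the plate's y, 160 mm apart; this is the middle one seen from the robot.
- mark2 (a point): Centre of a dark round measuring mark, a flat disc 112 mm in diameter on the plate, at the plate's top face. The three marks lie in a row along the plate's y, 160 mm apart; this is the right one seen from the robot.
- pot0: Squat round steel pot, 84 mm across, rim 52 mm high, 0.45 to 0.8 kg, loose, like the other pots; in the plate's waiting area at the start, or absent. In it a square aluminium block (52 mm wide, top 56 mm above the underside) with a round upright port in the middle. A straight side handle runs along the pot's own +x axis. Origin: centre of the underside; z up.
- pot0_port (a point): Centre of the mouth of the port of pot0, on the pot's axis, 56 mm above its underside. The port is 14 mm wide (mouth bevelled to 20 mm) and 44 mm deep: its floor lies 12 mm above the pot's underside. The pot's black side handle is 14 mm wide and 16 mm thick, reaches from 40 to 112 mm from the pot's axis, and its centre line is 42 mm above the underside.
- pot1: Squat round steel pot, 84 mm across, rim 52 mm high, 0.45 to 0.8 kg, loose, like the other pots; in the plate's waiting area at the start, or absent. In it a square aluminium block (52 mm wide, top 56 mm above the underside) with a round upright port in the middle. A straight side handle runs along the pot's own +x axis. Origin: centre of the underside; z up.
- pot1_port (a point): Centre of the mouth of the port of pot1, on the pot's axis, 56 mm above its underside. The port is 14 mm wide (mouth bevelled to 20 mm) and 44 mm deep: its floor lies 12 mm above the pot's underside. The pot's black side handle is 14 mm wide and 16 mm thick, reaches from 40 to 112 mm from the pot's axis, and its centre line is 42 mm above the underside.
- pot2: Squat round steel pot, 84 mm across, rim 52 mm high, 0.45 to 0.8 kg, loose, like the other pots; in the plate's waiting area at the start, or absent. In it a square aluminium block (52 mm wide, top 56 mm above the underside) with a round upright port in the middle. A straight side handle runs along the pot's own +x axis. Origin: centre of the underside; z up.
- pot2_port (a point): Centre of the mouth of the port of pot2, on the pot's axis, 56 mm above its underside. The port is 14 mm wide (mouth bevelled to 20 mm) and 44 mm deep: its floor lies 12 mm above the pot's underside. The pot's black side handle is 14 mm wide and 16 mm thick, reaches from 40 to 112 mm from the pot's axis, and its centre line is 42 mm above the underside.
- holder: Grey plastic probe holder, a fixed block 170 x 64 x 70 mm (x, y, z) with three upright wells 11.5 mm wide and 60 mm deep, in a row along its own x at -55, 0 and +55 mm. Origin: centre of its underside. It stands beside the plate, left or right.
- probe0: Temperature probe, 145 mm long, 50 g, loose, identical to the others; stands upright in a well of the holder at the start, tip 10 mm above the bench. Round steel stem 10 mm in diameter (chamfered tip) from 0 to 80 mm above the tip, then a round black handle 18 mm in diameter from 80 to 145 mm. Origin: centre of the tip; z runs from the tip up to the handle.
- probe1: Temperature probe, 145 mm long, 50 g, loose, identical to the others; stands upright in a well of the holder at the start, tip 10 mm above the bench. Round steel stem 10 mm in diameter (chamfered tip) from 0 to 80 mm above the tip, then a round black handle 18 mm in diameter from 80 to 145 mm. Origin: centre of the tip; z runs from the tip up to the handle.
- probe2: Temperature probe, 145 mm long, 50 g, loose, identical to the others; stands upright in a well of the holder at the start, tip 10 mm above the bench. Round steel stem 10 mm in diameter (chamfered tip) from 0 to 80 mm above the tip, then a round black handle 18 mm in diameter from 80 to 145 mm. Origin: centre of the tip; z runs from the tip up to the handle.
- console: White control box, fixed, 110 x 150 x 50 mm (x, y, z), with a dark display on its far half and the start button on its near half. Origin: centre of its underside. It stands beside the plate, across from the holder.
- start_top (a point): Centre of the top face of the round start button (36 mm in diameter) on the control box; it moves with the button.
- start (a joint): Travel of the start button, pressed straight down: 0 released, 0.008 m fully down; spring, about 5 N when fully down; springs back when let go.
- block: Small steel gauge block 35 x 30 x 25 mm on the plate's far left corner; a bystander. Origin: centre of its underside.
- weight: Brass weight, cylinder 36 mm in diameter, 35 mm high, on the plate's near right corner; a bystander. Origin: centre of its underside.
- driver: Screwdriver with an orange handle, 190 mm long, lying near the robot on its left; a bystander. Origin: on the underside near its middle.
Mind the look-alikes: they are no part of the job. What is shaped like the pot0 but blue is not meant. Leave any blue look-alike of the probe0 alone.

How it is judged (in metres and radians):
On the way, in this order (a step that is already met when the one before it is completed fails the run):
1. every pot present stands inside a round mark ((horizontal distance between pot0 and mark0 below 0.014 m or horizontal distance between pot0 and mark1 below 0.014 m or horizontal distance between pot0 and mark2 below 0.014 m) and (horizontal distance between pot1 and mark0 below 0.014 m or horizontal distance between pot1 and mark1 below 0.014 m or horizontal distance between pot1 and mark2 below 0.014 m) and (horizontal distance between pot2 and mark0 below 0.014 m or horizontal distance between pot2 and mark1 below 0.014 m or horizontal distance between pot2 and mark2 below 0.014 m)), for 0.2 s.
2. every pot present has a probe fully down in its port (((z of probe0 in the frame of pot0 between 0.003 and 0.022 m and horizontal distance between probe0 and pot0 below 0.009 m) or (z of probe1 in the frame of pot0 between 0.003 and 0.022 m and horizontal distance between probe1 and pot0 below 0.009 m) or (z of probe2 in the frame of pot0 between 0.003 and 0.022 m and horizontal distance between probe2 and pot0 below 0.009 m)) and ((z of probe0 in the frame of pot1 between 0.003 and 0.022 m and horizontal distance between probe0 and pot1 below 0.009 m) or (z of probe1 in the frame of pot1 between 0.003 and 0.022 m and horizontal distance between probe1 and pot1 below 0.009 m) or (z of probe2 in the frame of pot1 between 0.003 and 0.022 m and horizontal distance between probe2 and pot1 below 0.009 m)) and ((z of probe0 in the frame of pot2 between 0.003 and 0.022 m and horizontal distance between probe0 and pot2 below 0.009 m) or (z of probe1 in the frame of pot2 between 0.003 and 0.022 m and horizontal distance between probe1 and pot2 below 0.009 m) or (z of probe2 in the frame of pot2 between 0.003 and 0.022 m and horizontal distance between probe2 and pot2 below 0.009 m))), for 0.2 s.
3. the start button is pressed fully down (value of joint start above 0.006 m), for 0.05 s.
At the end, for the whole second after the job is handed in: Each pot present stands within 14 mm of the centre of a round mark and holds a probe whose tip is within 10 mm of the port's floor; every other probe stands in the holder; the button is released and all is at rest (all of step 1 and all of step 2 and ((z of probe0 in the frame of holder below 0.025 m and angle between probe0's own z axis and vertical below 0.15 rad and y of probe0 in the frame of holder between -0.02 and 0.02 m and x of probe0 in the frame of holder between -0.075 and 0.075 m) or (z of probe0 in the frame of pot0 between 0.003 and 0.022 m and horizontal distance between probe0 and pot0 below 0.009 m) or (z of probe0 in the frame of pot1 between 0.003 and 0.022 m and horizontal distance between probe0 and pot1 below 0.009 m) or (z of probe0 in the frame of pot2 between 0.003 and 0.022 m and horizontal distance between probe0 and pot2 below 0.009 m)) and ((z of probe1 in the frame of holder below 0.025 m and angle between probe1's own z axis and vertical below 0.15 rad and y of probe1 in the frame of holder between -0.02 and 0.02 m and x of probe1 in the frame of holder between -0.075 and 0.075 m) or (z of probe1 in the frame of pot0 between 0.003 and 0.022 m and horizontal distance between probe1 and pot0 below 0.009 m) or (z of probe1 in the frame of pot1 between 0.003 and 0.022 m and horizontal distance between probe1 and pot1 below 0.009 m) or (z of probe1 in the frame of pot2 between 0.003 and 0.022 m and horizontal distance between probe1 and pot2 below 0.009 m)) and ((z of probe2 in the frame of holder below 0.025 m and angle between probe2's own z axis and vertical below 0.15 rad and y of probe2 in the frame of holder between -0.02 and 0.02 m and x of probe2 in the frame of holder between -0.075 and 0.075 m) or (z of probe2 in the frame of pot0 between 0.003 and 0.022 m and horizontal distance between probe2 and pot0 below 0.009 m) or (z of probe2 in the frame of pot1 between 0.003 and 0.022 m and horizontal distance between probe2 and pot1 below 0.009 m) or (z of probe2 in the frame of pot2 between 0.003 and 0.022 m and horizontal distance between probe2 and pot2 below 0.009 m)) and linear speed of each of pot0, pot1, pot2, probe0, probe1, probe2 below 0.02 m/s and value of joint start below 0.003 m); the robot touches nothing.
It fails at once if pot0 is lifted more than 12 mm off the plate or tipped by more than 0.3 rad (z of pot0 in the frame of plate above 0.022 m or angle between pot0's own z axis and vertical above 0.3 rad).
It fails at once if pot1 is lifted more than 12 mm off the plate or tipped by more than 0.3 rad (z of pot1 in the frame of plate above 0.022 m or angle between pot1's own z axis and vertical above 0.3 rad).
It fails at once if pot2 is lifted more than 12 mm off the plate or tipped by more than 0.3 rad (z of pot2 in the frame of plate above 0.022 m or angle between pot2's own z axis and vertical above 0.3 rad).
It fails at once if a bystander (gauge block, weight or screwdriver) is moved more than 50 mm (distance of any of block, weight, driver from where it was at the start of the episode above 0.05 m).
Of pot0, pot1, pot2 only 2 to 3 are there at a start; the rules pass over those that are not, and their reading is None.
At some moment in a run one of pot0, pot1, pot2 may be knocked a few centimetres aside while the robot is not near it.
It also fails if it takes over 210 s, if anything falls off the work surface, if the arm or the gripper's body presses on something with over 40 N, if the wrist force passes 120 N, or if a joint passes its speed limit or range.

## Working session

There is one attempt and no reset: what is moved stays moved. The work goes in short steps, Python scripts to look and compute and a tool call to move; the robot and the scene stay as the last step left them, time stands still between calls to the robot, and variables do not carry over. Pictures are saved under pics/ and viewed, at most 14 in all, crops included, and the job is handed in when it is done.

Besides the shell and the picture viewer there is one more tool, called after "Request:" as a command line: name --argument value ..., lists and objects as JSON in quotes. move_arm: Moves the arm, as the interface text tells. Its arguments: {"type":"object","properties":{"moves":{"type":"array"},"force":{"type":"number"}},"required":["moves"]}

```bash
mkdir -p pics; ls
cat > h.py <<'E'
import numpy as np, cv2
from workcell import readout, cams, robot, nets
def snap(n,f=None):
    im=cams.snapshot(n)
    if f: cv2.imwrite('pics/'+f,im[:,:,::-1])
    return im
def proj(n,X,m=None):
    m=m or cams.camera_model(n);X=np.atleast_2d(X).astype(float)
    c=X@np.array(m['R']).T+np.array(m['t']);p=c@np.array(m['mtx']).T
    return p[:,:2]/p[:,2:]
def ray(n,uv,z,m=None):
    m=m or cams.camera_model(n);R=np.array(m['R']);t=np.array(m['t'])
    uv=np.atleast_2d(uv).astype(float)
    d=np.c_[uv,np.ones(len(uv))]@np.linalg.inv(np.array(m['mtx'])).T@R
    C=-R.T@t
    return C+d*((z-C[2])/d[:,2])[:,None]
def tri(obs):
    # obs: list of (model,uv)
    A=[];b=[]
    for m,uv in obs:
        P=np.array(m['mtx'])@np.c_[np.array(m['R']),np.array(m['t'])]
        for k in(0,1):
            r=uv[k]*P[2]-P[k];A.append(r[:3]/np.linalg.norm(r[:3]));b.append(-r[3]/np.linalg.norm(r[:3]))
    return np.linalg.lstsq(np.array(A),np.array(b),rcond=None)[0]
E
python3 - <<'E'
from h import *
print(readout.get_state())
a=snap('scene','scene0.png');b=snap('top','top0.png')
for c in('scene','top'):
    m=cams.camera_model(c);print(c,(-np.array(m['R']).T@np.array(m['t'])).round(),np.round(m['mtx'],0).tolist(), np.round(m['R'],2).tolist())
    for n in('pot0','probe0','console','holder','plate','start_top'):
        for d in nets.spot_in(n,c): print(n,[round(x) for x in d['box']],round(d['p'],2))
E
```

```text
pics
{'time_s': 0.0, 'qpos': array([-9.72406483e-01,  3.85548870e-01,  6.65079927e-03, -5.20390352e-04,
       -1.19397884e+00, -2.58625463e-01]), 'qvel': array([-1.24169553e-03, -5.43621370e-04, -3.08518352e-04, -9.54126666e-05,
        9.72171492e-04, -5.35673194e-05]), 'tau': array([-9.00743271e-04, -3.90662777e+01,  1.87403280e+01,  4.21981037e+00,
        1.09458549e-02, -1.89342527e-04]), 'tool_pos': array([ 208.14865509, -588.73403251,  238.47079003]), 'orientation': array([-2.12280291e-04, -1.68971527e-01,  9.85620354e-01,  1.04672231e-03]), 'ft_force': array([ 0.25470705, -0.00846506, -0.05750172]), 'ft_torque': array([-0.03549135, -0.00611091,  0.05406685]), 'finger_force': 0.0, 'gripper_width': 1.001783280474797}
scene [1168. -175.  893.] [[523.0, 0.0, 323.0], [0.0, 523.0, 241.0], [0.0, 0.0, 1.0]] [[0.26, 0.97, -0.02], [0.73, -0.21, -0.65], [-0.63, 0.15, -0.76]]
pot0 [264, 274, 56, 65] 0.94
pot0 [424, 237, 53, 63] 0.78
pot0 [201, 201, 44, 49] 0.76
pot0 [353, 318, 334, 234] 0.7
pot0 [360, 248, 38, 65] 0.6
probe0 [123, 218, 27, 46] 0.77
probe0 [121, 277, 21, 38] 0.61
probe0 [118, 255, 22, 31] 0.56
probe0 [112, 236, 19, 32] 0.5
console [514, 239, 85, 67] 0.66
holder [128, 282, 59, 90] 0.67
holder [264, 273, 56, 62] 0.24
plate [354, 318, 336, 235] 0.88
start_top [360, 249, 37, 68] 0.39
top [ 233.  -20. 1372.] [[493.0, 0.0, 323.0], [0.0, 493.0, 240.0], [0.0, 0.0, 1.0]] [[-0.02, -1.0, -0.02], [-0.98, 0.02, -0.19], [0.19, 0.02, -0.98]]
pot0 [374, 239, 37, 52] 0.86
pot0 [247, 243, 30, 55] 0.73
pot0 [302, 246, 30, 54] 0.71
pot0 [435, 311, 14, 27] 0.46
probe0 [486, 251, 9, 8] 0.68
probe0 [485, 305, 18, 6] 0.6
probe0 [493, 274, 15, 9] 0.56
console [183, 229, 57, 50] 0.58
holder [325, 211, 210, 147] 0.24
plate [326, 213, 206, 148] 0.58
plate [246, 244, 31, 56] 0.2
start_top [174, 235, 15, 14] 0.42
```

Run:
```python
import cv2
a=cv2.imread('pics/scene0.png');cv2.imwrite('pics/scene0c.png',cv2.resize(a[160:440,80:580],(800,448),interpolation=2))
b=cv2.imread('pics/top0.png');cv2.imwrite('pics/top0c.png',cv2.resize(b[120:345,140:520],None,fx=2.1,fy=2.1,interpolation=2))
```

```text
(no output)
```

View pics/scene0c.png

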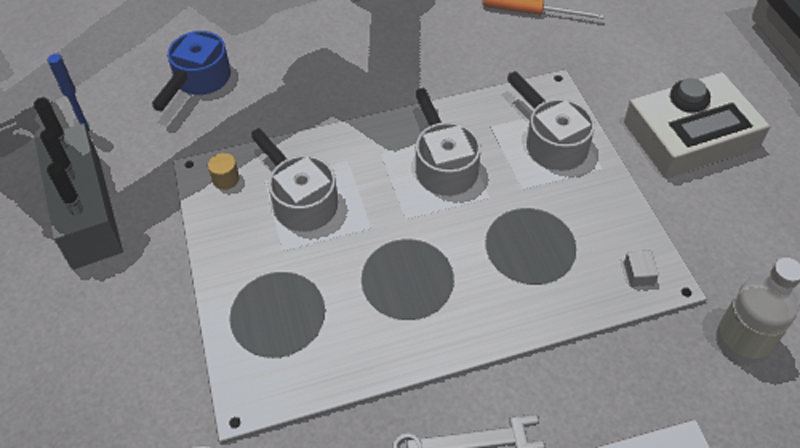

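View pics/top0c.png

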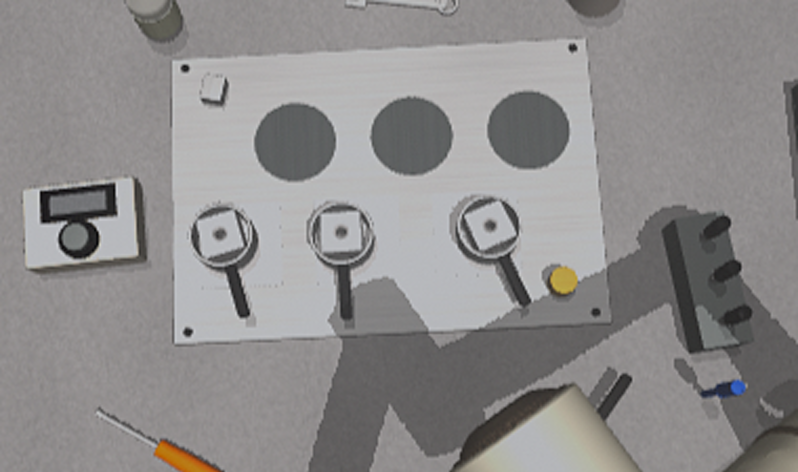

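The scene shows three grey pots in the waiting fields with their handles toward the robot. The marks are at scene crop (278,314), (408,279) and (531,246). The holder with three black probes is on the right, the console on the left. The blue pot and blue probe stand off the plate and stay untouched. Next I'll measure.

```bash
cat >> h.py <<'E'
def blobs(im,thr_lo,thr_hi,amin,amax,win=None,sat=40):
    g=cv2.cvtColor(im,cv2.COLOR_RGB2GRAY);s=im.max(2).astype(int)-im.min(2)
    m=((g>=thr_lo)&(g<=thr_hi)&(s<sat)).astype(np.uint8)
    if win is not None:
        k=np.zeros_like(m);u0,v0,u1,v1=win;k[v0:v1,u0:u1]=1;m*=k
    n,l,st,c=cv2.connectedComponentsWithStats(m,connectivity=4);out=[]
    for i in range(1,n):
        if amin<=st[i,4]<=amax:
            cn=max(cv2.findContours((l==i).astype(np.uint8),0,1)[0],key=len)
            out.append((c[i],st[i,4],cn[:,0]))
    return out
E
python3 - <<'E'
from h import *
T=cv2.imread('pics/top0.png')[:,:,::-1].copy();S=cv2.imread('pics/scene0.png')[:,:,::-1].copy()
tc=lambda x,y:(140+x/2.1,120+y/2.1);sc=lambda x,y:(80+x/1.6,160+y/1.6)
def ref(im,p,r=3):
    u,v=int(round(p[0])),int(round(p[1]));g=cv2.cvtColor(im,cv2.COLOR_RGB2GRAY)[v-r:v+r+1,u-r:u+r+1].astype(float)
    w=np.clip(np.median(g)-15-g,0,None);
    if w.sum()==0:return p
    yy,xx=np.mgrid[v-r:v+r+1,u-r:u+r+1];return ((w*xx).sum()/w.sum(),(w*yy).sum()/w.sum())
mt=cams.camera_model('top');ms=cams.camera_model('scene')
print('ports')
for a,b in [((220,234),(562,121)),((341,232),(448,145)),((490,226),(302,180))]:
    pt=ref(T,tc(*a));ps=ref(S,sc(*b));print(np.round(pt,1),np.round(ps,1),tri([(mt,pt),(ms,ps)]).round(1),ray('top',pt,66,mt)[0].round(1),ray('scene',ps,66,ms)[0].round(1))
print('marks')
for im,m,n,pts in((T,mt,'top',[tc(295,142),tc(411,136),tc(528,130)]),(S,ms,'scene',[sc(531,246),sc(408,279),sc(278,314)])):
    for p in pts:
        u,v=map(int,p);g=cv2.cvtColor(im,cv2.COLOR_RGB2GRAY);g0=np.median(g[v-3:v+4,u-3:u+4])
        print('gray',g0,end=' ')
        for c,a,cn in blobs(im,g0-30,g0+35,300,6000,(u-40,v-40,u+40,v+40)):
            e=cv2.fitEllipse(cv2.convexHull(cn)); print(n,a,np.round(e[0],1),np.round(e[1],1),ray(n,e[0],10,m)[0].round(1))
print('handle ends etc, probes tops')
for t,s in [((245,313),(513,77)),((347,315),(421,95)),((525,300),(260,135))]:
    print('handle tip',tri([(mt,tc(*t)),(ms,sc(*s))]).round(),ray('top',tc(*t),50,mt)[0].round(1))
for t,s in [((727,222),(55,175)),((735,268),(48,140)),((745,314),(40,103))]: print('probe',tri([(mt,tc(*t)),(ms,sc(*s))]).round())
print('button',tri([(mt,tc(78,236)),(ms,sc(690,90))]).round(1))
E
```

```text
ports
[244.3 231.1] [431.7 235.7] [520.9 217.8  62.9] [520.  216.4  66. ] [523.4 217.2  66. ]
[302.1 229.9] [359.9 250.8] [520.3  59.8  64.4] [519.8  58.8  66. ] [521.7  60.2  66. ]
[373.2 226.9] [268.5 273. ] [ 524.4 -133.    63. ] [ 523.6 -134.    66. ] [ 527.  -131.9   66. ]
marks
gray 95.0 top 1119 [280.1 187.2] [36.4 38.6] [659.4 124.5  10. ]
gray 96.0 top 1123 [335.5 184.4] [36.6 38.7] [664.  -35.5  10. ]
gray 94.0 top 1125 [391.2 181.5] [36.5 38.9] [ 668.6 -195.7   10. ]
gray 90.0 scene 2116 [411.4 313.7] [46.9 57.1] [660.3 125.4  10. ]
gray 92.0 scene 2295 [334.3 334.4] [50.5 57.7] [664.7 -34.6  10. ]
gray 93.0 scene 2493 [253.1 356.4] [52.5 60.4] [ 669.3 -194.5   10. ]
handle ends etc, probes tops
handle tip [418. 186.  53.] [417.4 184.2  50. ]
handle tip [413.  54.  49.] [412.1  52.4  50. ]
handle tip [ 427. -173.   53.] [ 426.7 -176.9   50. ]
probe [ 502. -409.  145.]
probe [ 446. -416.  144.]
probe [ 390. -422.  151.]
button [520.4 400.1  68.9]
```

```bash
cat >> h.py <<'E'
def Rq(q):
    from scipy.spatial.transform import Rotation as Ro
    return Ro.from_quat([q[1],q[2],q[3],q[0]]).as_matrix()
def plan(*wps,s=None):
    s=s or readout.get_state();R=Rq(s['orientation']);y0=np.degrees(np.arctan2(R[1,0],R[0,0]))
    print('t %.1f'%s['time_s'],'now',s['tool_pos'].round(1),'yaw %.1f'%y0,'w %.3f'%s['gripper_width'])
    for x,y,z,yaw in wps:
        d=R.T@(np.array([x,y,z])-s['tool_pos'])/250;t=-((yaw-y0+180)%360-180)/60
        print((x,y,z,yaw),'->',d.round(3).tolist(),round(t,3))
E
python3 - <<'E'
from h import *
h=np.array([-98,-43.])/107
g=np.array([525,-133])+h*82
print(g)
plan((330,-380,239,-156.3),(g[0],g[1],180,-156.3))
E
```

```text
[ 449.89719626 -165.95327103]
t 0.7 now [ 208.3 -589.2  239.6] yaw -160.5 w 1.000
(330, -380, 239, -156.3) -> [-0.738, 0.627, 0.002] -0.071
(np.float64(449.8971962616822), np.float64(-165.9532710280374), 180, -156.3) -> [-1.475, 1.274, 0.238] -0.071
```

Request:
move_arm --moves '[[[-0.18, 0.15, 0, -0.02, 0.5], [-0.36, 0.31, 0, -0.04, 0.5], [-0.55, 0.47, 0, -0.07, 0.5], [-0.738, 0.627, 0, -0.07, 0.5], [-0.738, 0.627, 0, -0.07, 0.5]]]' --force 40

```text
time_s: 1.32
tool_pos: [331.8, -377.2, 240.2]
orientation: [0.001, -0.208, 0.978, -0.0]
ft_force: [-0.2, -0.7, -0.4]
gripper_width: 0.542
finger_force: 0.0
```

Request:
move_arm --moves '[[[-0.18, 0.16, 0.06, 0, 0.5], [-0.36, 0.32, 0.12, 0, 0.5], [-0.55, 0.48, 0.18, 0, 0.5], [-0.7, 0.61, 0.236, 0, 0.5], [-0.7, 0.61, 0.236, 0, 0.5], [-0.7, 0.61, 0.236, 0, 0.5]]]'

```text
time_s: 2.08
tool_pos: [429.2, -170.6, 180.7]
orientation: [-0.0, -0.205, 0.979, -0.0]
ft_force: [0.5, -0.6, 0.2]
gripper_width: 0.5
finger_force: 0.0
```

Run:
```python
from h import *
im=snap('wrist','w1.png')
m=cams.camera_model('wrist');print((-np.array(m['R']).T@np.array(m['t'])).round(),np.round(m['R'],2).tolist())
for n in('pot0',):
    for d in nets.spot_in(n,'wrist'): print(n,[round(x) for x in d['box']],round(d['p'],2))
print(proj('wrist',[[525,-133,66],[427,-176,60],[450,-166,60],[441,-147,60]]).round())
plan((449.9,-166,54,-156.3))
```

```text
[ 356. -203.  325.] [[-0.4, 0.92, -0.0], [0.88, 0.39, 0.29], [0.26, 0.11, -0.96]]
pot0 [554, 314, 22, 18] 0.77
pot0 [316, 303, 89, 162] 0.68
pot0 [299, 30, 182, 54] 0.68
[[314. 352.]
 [314. 235.]
 [314. 263.]
 [339. 263.]]
t 2.2 now [ 428.9 -171.2  180.9] yaw -156.4 w 0.497
(449.9, -166, 54, -156.3) -> [-0.085, -0.014, 0.508] -0.002
```

View pics/w1.png

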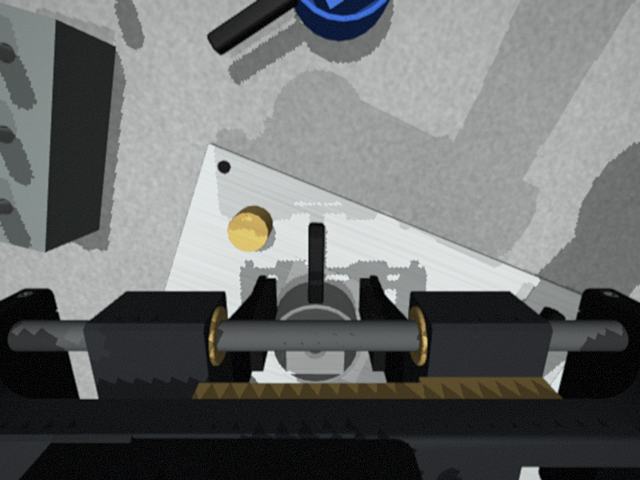

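The wrist view agrees with the estimate: the handle is centred at column 316, its tip is near row 225, and the brass weight at (250,228) is clear of the fingers. Descending to grip.

Request:
move_arm --moves '[[[-0.085, -0.014, 0.15, 0, 0.5], [-0.085, -0.014, 0.3, 0, 0.5], [-0.085, -0.014, 0.42, 0, 0.5], [-0.085, -0.014, 0.508, 0, 0.5], [-0.085, -0.014, 0.508, 0, 0.5], [-0.085, -0.014, 0.508, 0, 0.5], [-0.085, -0.014, 0.508, 0, 0.0], [-0.085, -0.014, 0.508, 0, 0.0], [-0.085, -0.014, 0.508, 0, 0.0], [-0.085, -0.014, 0.508, 0, 0.0]]]'

```text
time_s: 3.42
tool_pos: [450.0, -164.6, 53.8]
orientation: [0.0, -0.205, 0.979, 0.0]
ft_force: [-1.2, 1.2, 2.1]
gripper_width: 0.157
finger_force: 40.0
```

Run:
```python
from h import *
s=readout.get_state();print(s['finger_force'],s['ft_force'])
p=s['tool_pos']
plan((p[0]+144,p[1]-62,p[2],-156.3))
```

```text
40.000091660767794 [-1.15428346  1.20347572  2.06277663]
t 3.4 now [ 450.  -164.6   53.8] yaw -156.3 w 0.157
(np.float64(593.9731157751878), np.float64(-226.60440467286952), np.float64(53.789435630384574), -156.3) -> [-0.428, -0.458, 0.0] -0.0
```

Request:
move_arm --moves '[[[-0.03, -0.032, 0, 0, 0], [-0.08, -0.085, 0, 0, 0], [-0.14, -0.15, 0, 0, 0], [-0.2, -0.214, 0, 0, 0], [-0.26, -0.278, 0, 0, 0], [-0.32, -0.342, 0, 0, 0], [-0.37, -0.396, 0, 0, 0], [-0.41, -0.439, 0, 0, 0], [-0.428, -0.458, 0, 0, 0], [-0.428, -0.458, 0, 0, 0]]]'

```text
time_s: 4.68
tool_pos: [592.6, -226.6, 53.8]
orientation: [-0.002, -0.205, 0.979, 0.001]
ft_force: [-3.4, 0.4, 4.6]
gripper_width: 0.156
finger_force: 40.0
```

```bash
cat >> h.py <<'E'
def port(n,guess,r=7,z=66,im=None,dbg=0):
    """refine dark port spot near projected guess; returns uv and world point at height z"""
    m=cams.camera_model(n)
    if im is None: im=cams.snapshot(n)
    u,v=proj(n,guess,m)[0].round().astype(int)
    g=cv2.cvtColor(im,cv2.COLOR_RGB2GRAY)
    g=g[v-r:v+r+1,u-r:u+r+1].astype(float)
    if dbg: print(g.astype(int))
    s=cv2.GaussianBlur(g,(3,3),0)
    hi=np.percentile(g,85)
    # dark blob enclosed by bright block top
    mk=(g<hi-40).astype(np.uint8);nn,l,st,c=cv2.connectedComponentsWithStats(mk,connectivity=4)
    best=None
    for i in range(1,nn):
        x,y,w,h,a=st[i]
        if x>0 and y>0 and x+w<2*r+1 and y+h<2*r+1 and a>=2:
            ww=(hi-g)*cv2.dilate((l==i).astype(np.uint8),np.ones((3,3)));ww=np.clip(ww-15,0,None)
            yy,xx=np.mgrid[0:2*r+1,0:2*r+1];cc=((ww*xx).sum()/ww.sum(),(ww*yy).sum()/ww.sum())
            if best is None or a>best[0]: best=(a,cc)
    if best is None: return None
    uv=np.array([u-r+best[1][0],v-r+best[1][1]]);return uv,ray(n,uv,z,m)[0],m
MARK=np.array([[659.8,125],[664.4,-35],[669,-195]])
def ports(gs):
    T=snap('top');S=snap('scene')
    for g in gs:
        a=port('top',[*g,66],im=T);b=port('scene',[*g,66],im=S)
        print(g,[None if o is None else o[1].round(1).tolist() for o in(a,b)],tri([(a[2],a[0]),(b[2],b[0])]).round(1) if a and b else '')
    cv2.imwrite('pics/lt.png',T[:,:,::-1]);cv2.imwrite('pics/ls.png',S[:,:,::-1])
E
python3 - <<'E'
from h import *
ports([(669,-195),(521,217),(520,59.5)])
plan()
E
```

```text
(669, -195) [None, [668.6, -196.3, 66.0]] 
(521, 217) [None, None] 
(520, 59.5) [[520.4, 59.6, 66.0], [522.9, 63.4, 66.0]] [521.3  61.8  64.4]
t 4.8 now [ 592.6 -226.6   53.8] yaw -156.3 w 0.158
```

Request:
move_arm --moves '[[[0, 0, 0, 0, 0.5], [0, 0, 0, 0, 0.5], [0, 0, 0, 0, 0.5], [0, 0, -0.1, 0, 0.5], [0, 0, -0.25, 0, 0.5], [0, 0, -0.4, 0, 0.5], [0, 0, -0.4, 0, 0.5]]]'

```text
time_s: 5.65
tool_pos: [596.2, -227.1, 157.4]
orientation: [0.004, -0.205, 0.979, -0.002]
ft_force: [0.6, -0.2, -0.6]
gripper_width: 0.502
finger_force: 0.0
```

Run:
```python
from h import *
plan((438.7,54.5,150,-176.3),(438.7,54.5,54,-176.3))
```

```text
t 5.7 now [ 596.2 -227.1  157.4] yaw -156.3 w 0.502
(438.7, 54.5, 150, -176.3) -> [0.124, 1.285, 0.023] 0.333
(438.7, 54.5, 54, -176.3) -> [0.127, 1.286, 0.407] 0.333
```

Request:
move_arm --moves '[[[0.03, 0.2, 0, 0.07, 0.5], [0.05, 0.4, 0, 0.14, 0.5], [0.08, 0.6, 0, 0.21, 0.5], [0.1, 0.8, 0, 0.28, 0.5], [0.12, 0.97, 0.02, 0.333, 0.5], [0.12, 1.0, 0.02, 0.333, 0.5], [0.12, 1.0, 0.02, 0.333, 0.5]]]'

```text
time_s: 6.52
tool_pos: [466.2, -9.4, 148.3]
orientation: [-0.0, -0.033, 0.999, -0.0]
ft_force: [-0.0, -1.0, -0.8]
gripper_width: 0.498
finger_force: 0.0
```

Run:
```python
from h import *
plan((438.7,54.5,150,-176.3),(438.7,54.5,54,-176.3))
```

```text
t 6.5 now [466.2  -9.4 148.3] yaw -176.2 w 0.498
(438.7, 54.5, 150, -176.3) -> [0.093, 0.262, -0.007] 0.001
(438.7, 54.5, 54, -176.3) -> [0.093, 0.262, 0.377] 0.001
```

Request:
move_arm --moves '[[[0.05, 0.15, 0, 0, 0.5], [0.093, 0.262, 0, 0, 0.5], [0.093, 0.262, 0.05, 0, 0.5], [0.093, 0.262, 0.2, 0, 0.5], [0.093, 0.262, 0.32, 0, 0.5], [0.093, 0.262, 0.377, 0, 0.5], [0.093, 0.262, 0.377, 0, 0.0], [0.093, 0.262, 0.377, 0, 0.0], [0.093, 0.262, 0.377, 0, 0.0], [0.093, 0.262, 0.377, 0, 0.0]]]'

```text
time_s: 7.78
tool_pos: [439.2, 54.4, 54.9]
orientation: [0.001, -0.032, 0.999, 0.0]
ft_force: [-0.2, 0.5, 0.4]
gripper_width: 0.159
finger_force: 40.0
```

Run:
```python
from h import *
ports([(521,60)])
p=readout.get_state()['tool_pos']
plan((p[0]+143.5,p[1]-96,54,-176.3))
```

```text
(521, 60) [None, None] 
t 7.9 now [439.2  54.4  54.9] yaw -176.3 w 0.153
(np.float64(582.6576396639119), np.float64(-41.56912775882097), 54, -176.3) -> [-0.548, -0.421, 0.004] 0.001
```

Request:
move_arm --moves '[[[-0.04, -0.031, 0, 0, 0], [-0.1, -0.077, 0, 0, 0], [-0.17, -0.13, 0, 0, 0], [-0.25, -0.192, 0, 0, 0], [-0.33, -0.253, 0, 0, 0], [-0.41, -0.315, 0, 0, 0], [-0.48, -0.369, 0, 0, 0], [-0.53, -0.407, 0, 0, 0], [-0.548, -0.421, 0, 0, 0], [-0.548, -0.421, 0, 0, 0]]]'

```text
time_s: 9.12
tool_pos: [581.2, -42.1, 55.0]
orientation: [-0.001, -0.033, 0.999, -0.0]
ft_force: [-4.1, 0.4, 5.3]
gripper_width: 0.156
finger_force: 40.0
```

Run:
```python
from h import *
ports([(664.4,-35),(669,-195),(521,217)])
plan()
```

```text
(664.4, -35) [None, None] 
(669, -195) [[665.4, -194.9, 66.0], [666.9, -194.1, 66.0]] [ 666.  -194.6   64.6]
(521, 217) [None, None] 
t 9.2 now [581.2 -42.1  55. ] yaw -176.3 w 0.156
```

Request:
move_arm --moves '[[[0, 0, 0, 0, 0.5], [0, 0, 0, 0, 0.5], [0, 0, 0, 0, 0.5], [0, 0, -0.1, 0, 0.5], [0, 0, -0.25, 0, 0.5], [0, 0, -0.4, 0, 0.5], [0.15, 0.15, -0.4, -0.05, 0.5], [0.3, 0.35, -0.4, -0.1, 0.5], [0.4, 0.5, -0.4, -0.15, 0.5], [0.4, 0.6, -0.4, -0.2, 0.5]]]'

```text
time_s: 10.48
tool_pos: [470.8, 102.2, 154.6]
orientation: [-0.0, -0.138, 0.99, 0.0]
ft_force: [0.9, 0.6, 1.4]
gripper_width: 0.5
finger_force: 0.0
```

Run:
```python
from h import *
ports([(664.4,-35),(669,-195),(521,217)])
a=cv2.imread('pics/lt.png')[160:300,210:430];b=cv2.imread('pics/ls.png')[200:410,180:480]
cv2.imwrite('pics/m1.png',np.vstack([cv2.resize(a,(440,280),interpolation=2)[:, :440],cv2.resize(b,(440,308),interpolation=2)]))
plan((442.9,192.2,150,-162.3),(442.9,192.2,54,-162.3))
```

```text
(664.4, -35) [[661.2, -37.3, 66.0], [662.7, -36.4, 66.0]] [661.8 -36.7  64.6]
(669, -195) [[665.5, -194.9, 66.0], [666.9, -194.1, 66.0]] [ 666.  -194.6   64.6]
(521, 217) [None, [524.1, 219.0, 66.0]] 
t 10.6 now [472.7 103.1 154.7] yaw -164.1 w 0.502
(442.9, 192.2, 150, -162.3) -> [0.017, 0.375, 0.019] -0.03
(442.9, 192.2, 54, -162.3) -> [0.017, 0.375, 0.403] -0.03
```

View pics/m1.png

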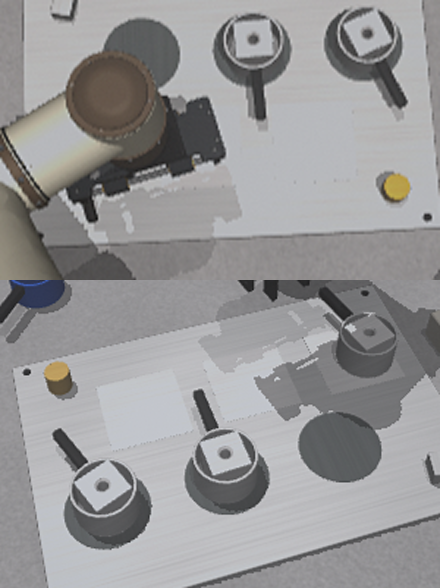

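The middle and right pots stand centred on their marks (measured within about 4 mm). The left pot is still in its field. Gripping it now.

Request:
move_arm --moves '[[[0.01, 0.18, 0, -0.03, 0.5], [0.017, 0.375, 0, -0.03, 0.5], [0.017, 0.375, 0.05, -0.03, 0.5], [0.017, 0.375, 0.2, -0.03, 0.5], [0.017, 0.375, 0.34, -0.03, 0.5], [0.017, 0.375, 0.4, -0.03, 0.5], [0.017, 0.375, 0.4, -0.03, 0.0], [0.017, 0.375, 0.4, -0.03, 0.0], [0.017, 0.375, 0.4, -0.03, 0.0], [0.017, 0.375, 0.4, -0.03, 0.0]]]'

```text
time_s: 11.82
tool_pos: [443.7, 190.9, 55.1]
orientation: [0.001, -0.152, 0.988, 0.001]
ft_force: [-0.4, 1.7, 0.7]
gripper_width: 0.155
finger_force: 39.9
```

Run:
```python
from h import *
p=readout.get_state()['tool_pos']
plan((p[0]+140,p[1]-92,54,-162.3))
```

```text
t 11.8 now [443.7 190.9  55.1] yaw -162.5 w 0.155
(np.float64(583.7299207737732), np.float64(98.89893105924574), 54, -162.3) -> [-0.423, -0.52, 0.005] -0.003
```

Request:
move_arm --moves '[[[-0.03, -0.037, 0, 0, 0], [-0.08, -0.098, 0, 0, 0], [-0.14, -0.172, 0, 0, 0], [-0.2, -0.246, 0, 0, 0], [-0.26, -0.32, 0, 0, 0], [-0.32, -0.393, 0, 0, 0], [-0.37, -0.455, 0, 0, 0], [-0.41, -0.504, 0, 0, 0], [-0.425, -0.522, 0, 0, 0], [-0.425, -0.522, 0, 0, 0]]]'

```text
time_s: 13.08
tool_pos: [583.9, 97.6, 55.1]
orientation: [0.0, -0.152, 0.988, -0.0]
ft_force: [-2.5, 0.5, 4.7]
gripper_width: 0.156
finger_force: 39.9
```

Request:
move_arm --moves '[[[0, 0, 0, 0, 0.5], [0, 0, 0, 0, 0.5], [0, 0, 0, 0, 0.5], [0, 0, -0.1, 0, 0.5], [0, 0, -0.25, 0, 0.5], [0, 0, -0.4, 0, 0.5], [0.15, -0.05, -0.55, 0, 0.5], [0.3, -0.1, -0.7, 0, 0.5], [0.45, -0.15, -0.8, 0, 0.5], [0.5, -0.2, -0.8, 0, 0.5]]]'

```text
time_s: 14.32
tool_pos: [479.2, 11.9, 256.6]
orientation: [0.003, -0.152, 0.988, 0.0]
ft_force: [0.1, 0.3, -1.0]
gripper_width: 0.496
finger_force: 0.0
```

Run:
```python
from h import *
ports([(664.4,-35),(669,-195),(660,125)])
T=cv2.imread('pics/lt.png');print([ (p.round(),) for p in proj('top',[[502,-409,155],[446,-416,155],[390,-422,155]])])
cv2.imwrite('pics/wr.png',snap('wrist')[:,:,::-1])
for c in('top','scene'):
  for d in nets.spot_in('probe0',c): print(c,[round(x,1) for x in d['box']],round(d['p'],2))
a=T[210:320,450:530];b=cv2.imread('pics/ls.png')[180:340,80:180]
cv2.imwrite('pics/m2.png',np.hstack([cv2.resize(a,(400,550),interpolation=2),cv2.resize(b,(344,550),interpolation=2)]))
plan()
```

```text
(664.4, -35) [None, [662.7, -36.4, 66.0]] 
(669, -195) [[665.5, -194.9, 66.0], [666.9, -194.1, 66.0]] [ 666.  -194.6   64.6]
(660, 125) [None, None] 
[(array([486., 225.]),), (array([491., 247.]),), (array([495., 269.]),)]
top [491.0, 272.2, 16.6, 7.6] 0.42
scene [119.9, 256.1, 26.6, 32.3] 0.81
scene [111.6, 237.4, 22.7, 30.9] 0.65
scene [120.5, 215.9, 28.1, 41.4] 0.53
t 14.6 now [480.   12.7 253.1] yaw -162.5 w 0.498
```

View pics/m2.png

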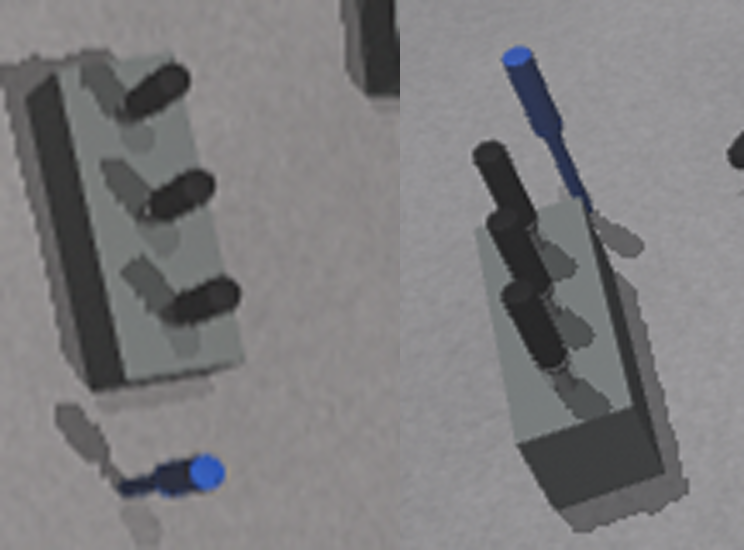

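Run:
```python
from h import *
mt=cams.camera_model('top');ms=cams.camera_model('scene')
for t,s in [((484.6,226),(114.6,264.6)),((489.8,247.2),(109.7,243.1)),((494.8,268.6),(105.9,224.2))]: print('probe',tri([(mt,t),(ms,s)]).round(1),ray('top',t,155)[0].round(1),ray('scene',s,155)[0].round(1))
T=cv2.imread('pics/lt.png');S=cv2.imread('pics/ls.png');W=cv2.imread('pics/wr.png')
u,v=proj('top',[660,125,66])[0].astype(int);a=T[v-40:v+40,u-40:u+40]
u2,v2=proj('scene',[660,125,66])[0].astype(int);b=S[v2-40:v2+40,u2-40:u2+40];print(u,v,u2,v2)
cv2.imwrite('pics/m3.png',np.hstack([cv2.resize(a,(400,400),interpolation=2),cv2.resize(b,(400,400),interpolation=2)]))
```

```text
probe [ 499.9 -404.1  153.8] [ 499.7 -405.6  155. ] [ 501.5 -401.8  155. ]
probe [ 445.3 -412.3  155. ] [ 445.4 -414.1  155. ] [ 445.8 -410.5  155. ]
probe [ 391.6 -420.3  153.5] [ 391.5 -421.8  155. ] [ 393.7 -417.8  155. ]
277 180 414 297
```

View pics/m3.png

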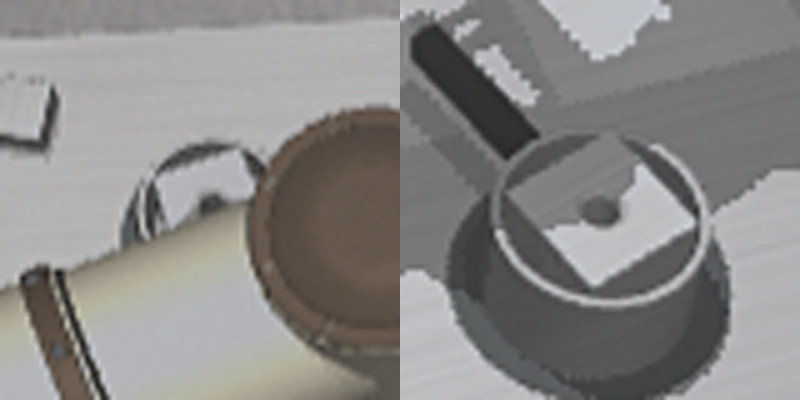

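The left port shows at about (414,299) in the scene view, and that pot is inside its mark. All three pots are placed, so I'm going to the holder.

Run:
```python
from h import *
print(ray('scene',(414.2,299.2),66).round(1))
plan((500,-210,240,-171.5))
```

```text
[[663.6 123.2  66. ]]
t 14.6 now [480.   12.7 253.1] yaw -162.5 w 0.498
(500, -210, 240, -171.5) -> [0.191, -0.874, 0.053] 0.15
```

Request:
move_arm --moves '[[[0.05, -0.2, 0.01, 0.03, 1], [0.1, -0.42, 0.02, 0.07, 1], [0.15, -0.64, 0.04, 0.11, 1], [0.19, -0.86, 0.05, 0.15, 1], [0.19, -0.874, 0.05, 0.15, 1], [0.19, -0.874, 0.05, 0.15, 1], [0.19, -0.874, 0.05, 0.15, 1]]]'

```text
time_s: 15.45
tool_pos: [500.3, -209.0, 241.4]
orientation: [-0.0, -0.075, 0.997, 0.0]
ft_force: [0.1, 0.2, -0.1]
gripper_width: 0.998
finger_force: 0.0
```

Run:
```python
from h import *
plan((500,-404,210,-171.5),(500,-404,132,-171.5))
```

```text
t 15.4 now [ 500.3 -209.   241.4] yaw -171.4 w 0.998
(500, -404, 210, -171.5) -> [0.117, -0.771, 0.125] 0.001
(500, -404, 132, -171.5) -> [0.117, -0.771, 0.437] 0.001
```

Request:
move_arm --moves '[[[0.03, -0.2, 0.03, 0, 1], [0.06, -0.4, 0.07, 0, 1], [0.09, -0.6, 0.1, 0, 1], [0.117, -0.771, 0.125, 0, 1], [0.117, -0.771, 0.125, 0, 1], [0.117, -0.771, 0.125, 0, 1], [0.117, -0.771, 0.125, 0, 1]]]'

```text
time_s: 16.32
tool_pos: [500.1, -403.6, 211.2]
orientation: [0.0, -0.075, 0.997, -0.0]
ft_force: [-0.1, 0.8, -0.2]
gripper_width: 1.0
finger_force: 0.0
```

Run:
```python
from h import *
print(readout.get_state()['tool_pos'])
snap('wrist','w2.png')
print(proj('wrist',[[500,-404,155],[445.3,-412.3,155],[391.6,-420.3,155]]).round())
for d in nets.spot_in('probe0','wrist'): print([round(x) for x in d['box']],round(d['p'],2))
plan((500,-404,210,-171.5),(500,-404,132,-171.5))
```

```text
[ 500.10338034 -403.59619776  211.23715725]
[[318. 267.]
 [318. 180.]
 [319.  80.]]
[319, 85, 30, 49] 0.86
[319, 252, 32, 52] 0.8
[318, 178, 29, 36] 0.65
[348, 6, 13, 12] 0.58
t 16.4 now [ 500.  -403.9  211.3] yaw -171.4 w 0.999
(500, -404, 210, -171.5) -> [0.0, -0.0, 0.005] 0.002
(500, -404, 132, -171.5) -> [0.0, -0.0, 0.317] 0.002
```

View pics/w2.png

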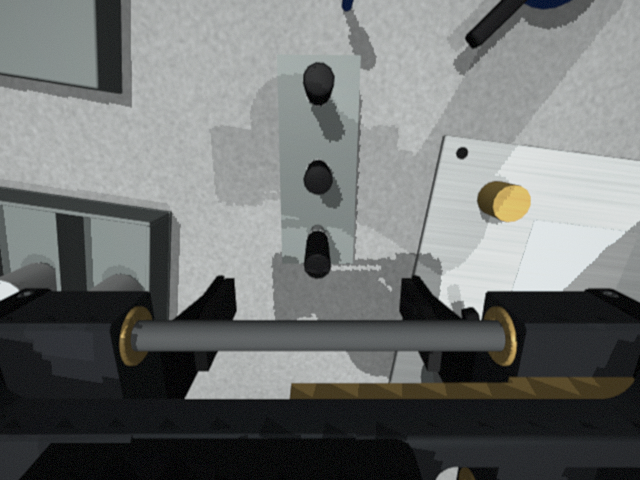

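The predicted probe tops match the picture: column 318, rows 267, 180 and 80. The far probe sits centred between the fingers, so I'll descend, grip and draw it up.

Request:
move_arm --moves '[[[0, 0, 0.1, 0, 1], [0, 0, 0.2, 0, 1], [0, 0, 0.29, 0, 1], [0, 0, 0.317, 0, 1], [0, 0, 0.317, 0, 0], [0, 0, 0.317, 0, 0], [0, 0, 0.317, 0, 0], [0, 0, 0.317, 0, 0], [0, 0, 0.317, 0, 0], [0, 0, 0.317, 0, 0]]]' --force 25

```text
time_s: 17.68
tool_pos: [499.5, -405.1, 131.4]
orientation: [0.0, -0.074, 0.997, -0.0]
ft_force: [0.2, -0.7, -0.1]
gripper_width: 0.401
finger_force: 0.0
```

Request:
move_arm --moves '[[[0, 0, 0, 0, 0], [0, 0, -0.06, 0, 0], [0, 0, -0.14, 0, 0], [0, 0, -0.22, 0, 0], [0, 0, -0.3, 0, 0], [0, 0, -0.38, 0, 0], [0, 0, -0.44, 0, 0], [0, 0, -0.46, 0, 0], [0, 0, -0.46, 0, 0]]]'

```text
time_s: 18.8
tool_pos: [499.4, -405.0, 246.3]
orientation: [0.0, -0.074, 0.997, 0.0]
ft_force: [-0.7, 0.4, -1.6]
gripper_width: 0.199
finger_force: 25.0
```

Run:
```python
from h import *
s=readout.get_state();p=s['tool_pos'];print(p,s['finger_force'])
T=snap('top');S=snap('scene')
for im,n in((T,'top'),(S,'scene')):
    u,v=proj(n,[p[0],p[1],p[2]-122+40])[0].astype(int);print(n,u,v,'tip pred',proj(n,[500,-404,p[2]-122]).round(1))
    cv2.imwrite('pics/c_%s.png'%n,cv2.resize(im[v-35:v+35,u-35:u+35],(400,400),interpolation=2)[:,:,::-1])
cv2.imwrite('pics/m4.png',np.hstack([cv2.imread('pics/c_top.png'),cv2.imread('pics/c_scene.png')]))
plan((520,-200,250,-171.5),(662,124,250,-171.5))
```

```text
[ 499.43495421 -404.98282105  246.32410168] 24.99881101772189
top 485 225 tip pred [[480.4 228.5]]
scene 111 260 tip pred [[118.7 274.4]]
t 18.9 now [ 499.2 -404.9  245.4] yaw -171.5 w 0.200
(520, -200, 250, -171.5) -> [-0.203, 0.798, -0.018] -0.0
(662, 124, 250, -171.5) -> [-0.956, 1.996, -0.017] -0.0
```

View pics/m4.png

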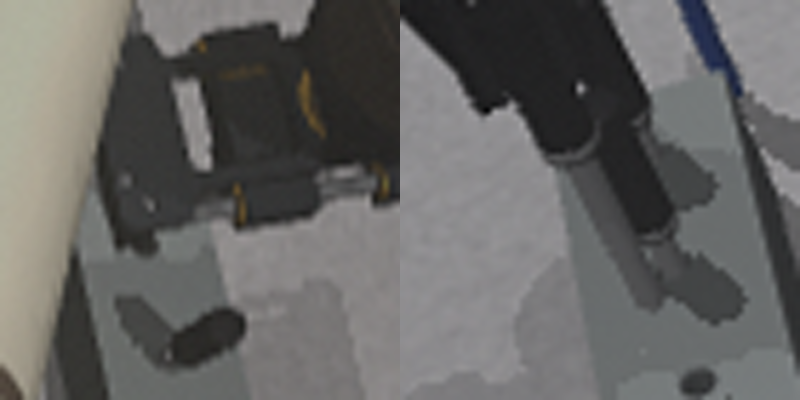

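The probe is held (opening 0.2, about 17.4 mm), stem straight, tip near the predicted pixel. Moving toward the left pot.

Request:
move_arm --moves '[[[-0.03, 0.12, 0, 0, 0], [-0.08, 0.3, 0, 0, 0], [-0.13, 0.5, 0, 0, 0], [-0.18, 0.7, 0, 0, 0], [-0.2, 0.8, -0.02, 0, 0], [-0.2, 0.8, -0.02, 0, 0], [-0.2, 0.8, -0.02, 0, 0]]]'

```text
time_s: 19.77
tool_pos: [519.2, -200.2, 250.8]
orientation: [-0.001, -0.074, 0.997, 0.0]
ft_force: [0.1, 0.0, -1.5]
gripper_width: 0.201
finger_force: 25.0
```

Run:
```python
from h import *
ports([(661,124),(662,-36.5),(666,-194.5)])
plan((640,30,250,-171.5),(662,124,250,-171.5))
```

```text
(661, 124) [None, None] 
(662, -36.5) [None, [665.2, -34.3, 66.0]] 
(666, -194.5) [None, [666.9, -194.1, 66.0]] 
t 19.9 now [ 519.2 -200.7  250.7] yaw -171.6 w 0.198
(640, 30, 250, -171.5) -> [-0.613, 0.842, 0.002] -0.001
(662, 124, 250, -171.5) -> [-0.755, 1.201, 0.002] -0.001
```

Run:
```python
import cv2,numpy as np
a=cv2.imread('pics/lt.png')[150:270,240:400];b=cv2.imread('pics/ls.png')[230:400,200:470]
cv2.imwrite('pics/m5.png',np.hstack([cv2.resize(a,(400,300),interpolation=2),cv2.resize(b,(400,300)[:2],interpolation=2)]))
```

```text
(no output)
```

View pics/m5.png

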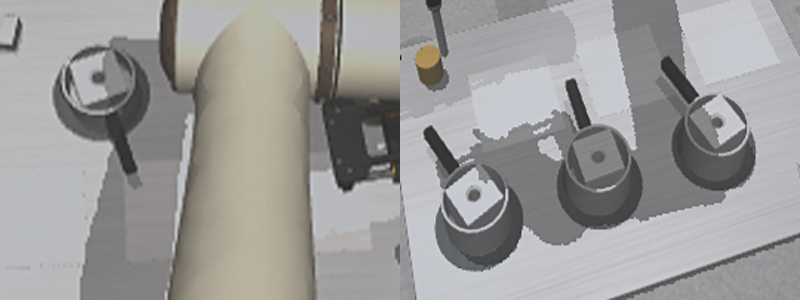

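All three pots are in place; a shadow edge cuts the left block. Its port is at top (279.2,180.8) and scene (414,298.6).

Run:
```python
from h import *
mt=cams.camera_model('top');ms=cams.camera_model('scene')
print(tri([(mt,(279.2,180.8)),(ms,(414,298.6))]),ray('top',(279.2,180.8),66),ray('scene',(414,298.6),66))
```

```text
[661.28516695 122.43132026  64.71156913] [[660.44989841 120.98745009  66.        ]] [[662.23664173 123.35357994  66.        ]]
```

Request:
move_arm --moves '[[[-0.06, 0.09, 0, 0, 0], [-0.16, 0.24, 0, 0, 0], [-0.28, 0.4, 0, 0, 0], [-0.4, 0.56, 0, 0, 0], [-0.52, 0.72, 0, 0, 0], [-0.62, 0.86, 0, 0, 0], [-0.7, 0.97, 0, 0, 0], [-0.7, 0.99, 0, 0, 0], [-0.7, 0.99, 0, 0, 0]]]'

```text
time_s: 21.0
tool_pos: [655.8, 69.9, 250.7]
orientation: [-0.001, -0.074, 0.997, -0.0]
ft_force: [0.3, -0.2, -0.4]
gripper_width: 0.197
finger_force: 25.0
```

Run:
```python
from h import *
plan((661.5,123.5,250,-171.5))
```

```text
t 21.0 now [655.8  69.9 250.7] yaw -171.6 w 0.197
(661.5, 123.5, 250, -171.5) -> [-0.054, 0.209, 0.003] -0.001
```

Request:
move_arm --moves '[[[-0.02, 0.08, 0, 0, 0], [-0.054, 0.205, 0.02, 0, 0], [-0.054, 0.205, 0.1, 0, 0], [-0.054, 0.205, 0.18, 0, 0], [-0.054, 0.205, 0.18, 0, 0], [-0.054, 0.205, 0.18, 0, 0]]]'

```text
time_s: 21.75
tool_pos: [662.3, 123.2, 207.5]
orientation: [0.001, -0.074, 0.997, 0.0]
ft_force: [0.6, 0.0, -0.0]
gripper_width: 0.197
finger_force: 25.0
```

Run:
```python
from h import *
print(readout.get_state()['tool_pos'])
c=[]
for n in('top','scene','wrist'):
    im=snap(n);u,v=proj(n,[661.3,122.5,70])[0].astype(int);print(n,u,v)
    u=min(max(u,40),600);v=min(max(v,40),440)
    c.append(cv2.resize(im[v-35:v+35,u-35:u+35],(266,266),interpolation=2)[:,:,::-1])
cv2.imwrite('pics/m6.png',np.hstack(c))
plan()
```

```text
[662.28716911 123.23210513 207.48875954]
top 278 180
scene 413 297
wrist 317 231
t 21.9 now [662.3 123.4 207.6] yaw -171.5 w 0.200
```

View pics/m6.png

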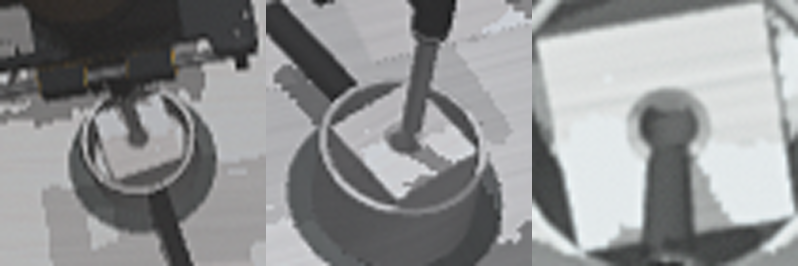

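The stem tip points into the middle of the bevelled ring at wrist crop (669,126). Lowering it into the port.

Request:
move_arm --moves '[[[0, 0, 0.04, 0, 0], [0, 0, 0.09, 0, 0], [0, 0, 0.14, 0, 0], [0, 0, 0.19, 0, 0], [0, 0, 0.22, 0, 0], [0, 0, 0.24, 0, 0], [0, 0, 0.25, 0, 0], [0, 0, 0.26, 0, 0], [0, 0, 0.26, 0, 0]]]'

```text
time_s: 23.02
tool_pos: [665.7, 123.7, 150.7]
orientation: [0.007, -0.076, 0.997, -0.0]
ft_force: [-4.8, -0.9, 25.3]
gripper_width: 0.194
finger_force: 25.0
```

Request:
move_arm --moves '[[[0, 0, -0.02, 0, 0], [0, 0, -0.02, 0, 0.4], [0, 0, -0.02, 0, 0.5], [0, 0, -0.02, 0, 0.5], [0, 0, -0.1, 0, 0.5], [0, 0, -0.25, 0, 0.5], [0.1, -0.2, -0.38, 0, 1], [0.2, -0.4, -0.38, 0, 1], [0.3, -0.6, -0.38, 0, 1], [0.4, -0.8, -0.38, 0, 1]]]'

```text
time_s: 24.28
tool_pos: [591.6, -90.7, 235.9]
orientation: [-0.0, -0.074, 0.997, -0.0]
ft_force: [1.7, -1.2, 0.4]
gripper_width: 0.866
finger_force: 0.0
```

Run:
```python
from h import *
c=[]
for n in('top','scene'):
    im=snap(n);u,v=proj(n,[661.3,122.5,115])[0].astype(int);print(n,u,v,'top',proj(n,[661.5,123,167]).round(1),'handle bottom',proj(n,[661.5,123,102]).round(1))
    c.append(cv2.resize(im[v-35:v+35,u-35:u+35],(400,400),interpolation=2)[:,:,::-1])
cv2.imwrite('pics/m7.png',np.hstack(c))
plan((446,-250,250,-171.5),(446,-412,200,-171.5))
```

```text
top 276 174 top [[274.2 168.2]] handle bottom [[277.  176.3]]
scene 416 283 top [[420.2 265.5]] handle bottom [[415.9 287.2]]
t 24.4 now [590.3 -93.3 236.1] yaw -171.8 w 0.946
(446, -250, 250, -171.5) -> [0.661, -0.538, -0.054] -0.005
(446, -412, 200, -171.5) -> [0.753, -1.18, 0.146] -0.005
```

View pics/m7.png

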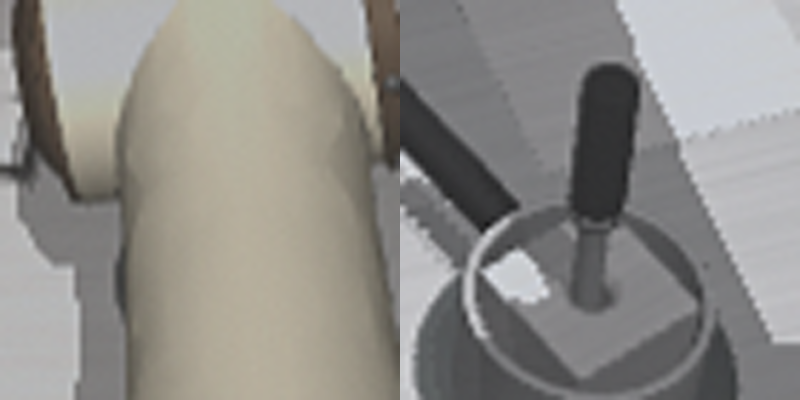

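The probe stands fully down, with its handle base at the predicted pixel, leaning slightly within the port slack. Next is the middle probe.

Request:
move_arm --moves '[[[0.1, -0.1, -0.02, 0, 0.6], [0.25, -0.22, -0.05, 0, 0.6], [0.4, -0.34, -0.05, 0, 0.6], [0.55, -0.45, -0.05, 0, 0.6], [0.66, -0.6, -0.05, 0, 0.6], [0.68, -0.8, -0.03, 0, 0.6], [0.72, -0.98, 0, 0, 0.6], [0.72, -0.99, 0, 0, 0.6], [0.72, -0.99, 0, 0, 0.6]]]'

```text
time_s: 25.5
tool_pos: [451.0, -360.2, 235.7]
orientation: [-0.0, -0.074, 0.997, 0.0]
ft_force: [-0.4, 1.2, -0.1]
gripper_width: 0.599
finger_force: 0.0
```

Run:
```python
from h import *
plan((445.2,-412.5,200,-171.5),(445.2,-412.5,132,-171.5))
```

```text
t 25.5 now [ 451.  -360.2  235.7] yaw -171.5 w 0.599
(445.2, -412.5, 200, -171.5) -> [0.054, -0.204, 0.143] -0.0
(445.2, -412.5, 132, -171.5) -> [0.054, -0.204, 0.415] -0.0
```

Request:
move_arm --moves '[[[0.03, -0.1, 0.05, 0, 0.6], [0.054, -0.204, 0.1, 0, 0.6], [0.054, -0.204, 0.14, 0, 0.6], [0.054, -0.204, 0.2, 0, 0.6], [0.054, -0.204, 0.3, 0, 0.6], [0.054, -0.204, 0.39, 0, 0.6], [0.054, -0.204, 0.415, 0, 0.6], [0.054, -0.204, 0.415, 0, 0], [0.054, -0.204, 0.415, 0, 0], [0.054, -0.204, 0.415, 0, 0]]]'

```text
time_s: 26.75
tool_pos: [445.5, -413.2, 133.5]
orientation: [0.001, -0.074, 0.997, -0.001]
ft_force: [-0.5, 0.4, -0.9]
gripper_width: 0.34
finger_force: 0.0
```

Request:
move_arm --moves '[[[0, 0, 0, 0, 0], [0, 0, 0, 0, 0], [0, 0, 0, 0, 0], [0, 0, -0.05, 0, 0], [0, 0, -0.14, 0, 0], [0, 0, -0.23, 0, 0], [0, 0, -0.32, 0, 0], [0, 0, -0.41, 0, 0], [0, 0, -0.46, 0, 0], [0, 0, -0.46, 0, 0]]]'

```text
time_s: 28.0
tool_pos: [445.4, -413.1, 248.6]
orientation: [0.001, -0.074, 0.997, -0.001]
ft_force: [-0.4, 0.0, -0.7]
gripper_width: 0.199
finger_force: 25.0
```

Run:
```python
from h import *
plan((560,-230,250,-171.5),(580,-215,250,-171.5))
```

```text
t 28.0 now [ 445.4 -413.1  248.6] yaw -171.5 w 0.199
(560, -230, 250, -171.5) -> [-0.562, 0.657, -0.006] -0.0
(580, -215, 250, -171.5) -> [-0.65, 0.704, -0.006] -0.0
```

Request:
move_arm --moves '[[[-0.06, 0.08, 0, 0, 0], [-0.18, 0.22, 0, 0, 0], [-0.32, 0.4, 0, 0, 0], [-0.46, 0.58, 0, 0, 0], [-0.58, 0.76, 0, 0, 0], [-0.7, 0.92, 0, 0, 0], [-0.75, 0.99, 0, 0, 0], [-0.75, 0.99, 0, 0, 0], [-0.75, 0.99, 0, 0, 0]]]'

```text
time_s: 29.12
tool_pos: [593.3, -141.3, 247.0]
orientation: [-0.001, -0.074, 0.997, 0.0]
ft_force: [0.1, 0.2, -0.1]
gripper_width: 0.201
finger_force: 25.0
```

Run:
```python
from h import *
ports([(662,-36.5),(666,-194.5)])
im=snap('wrist','wr.png');print(proj('wrist',[[662,-36.5,66]]))
plan((662,-36.7,212,-171.5))
```

```text
(662, -36.5) [None, None] 
(666, -194.5) [None, None] 
[[406.26023269 297.47012656]]
t 29.3 now [ 593.4 -141.7  247.5] yaw -171.6 w 0.197
(662, -36.7, 212, -171.5) -> [-0.333, 0.375, 0.142] -0.002
```

Request:
move_arm --moves '[[[-0.09, 0.1, 0, 0, 0], [-0.2, 0.23, 0, 0, 0], [-0.3, 0.34, 0, 0, 0], [-0.333, 0.375, 0.05, 0, 0], [-0.333, 0.375, 0.12, 0, 0], [-0.333, 0.375, 0.142, 0, 0], [-0.333, 0.375, 0.142, 0, 0], [-0.333, 0.375, 0.142, 0, 0]]]'

```text
time_s: 30.28
tool_pos: [662.6, -36.2, 212.8]
orientation: [0.001, -0.074, 0.997, -0.0]
ft_force: [-0.2, 0.0, 0.5]
gripper_width: 0.2
finger_force: 25.0
```

```bash
cat > chk.py <<'E'
from h import *
import sys
x,y=float(sys.argv[1]),float(sys.argv[2])
s=readout.get_state();p=s['tool_pos'];print(p.round(1))
c=[]
for n in('wrist','scene'):
    im=snap(n);u,v=proj(n,[x,y,66])[0].astype(int);print(n,u,v,'tip',proj(n,[p[0],p[1],p[2]-123.5]).round(1),'px/10mm x,y',(proj(n,[[x+10,y,66],[x,y+10,66]])-proj(n,[x,y,66])).round(1).tolist())
    u=min(max(u,40),600);v=min(max(v,40),440);r=50 if n=='wrist' else 35
    c.append(cv2.resize(im[v-r:v+r,u-r:u+r],(400,400),interpolation=2)[:,:,::-1])
cv2.imwrite('pics/'+sys.argv[3],np.hstack(c))
E
python3 chk.py 662 -36.7 m8.png
```

```text
[662.6 -36.2 212.8]
wrist 317 229 tip [[318.1 237.5]] px/10mm x,y [[-1.6, 10.6], [11.0, 1.6]]
scene 332 317 tip [[333.1 311.1]] px/10mm x,y [[1.5, 4.5], [5.2, -1.2]]
```

View pics/m8.png

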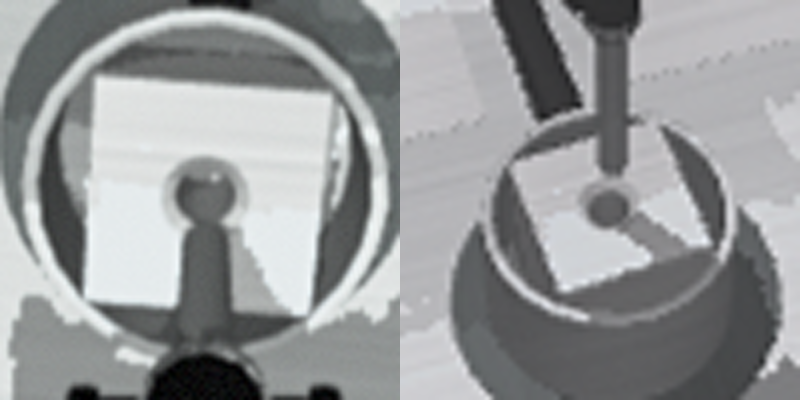

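The port's bevel ring is centred at wrist crop (206,196) and the tip is in line with it. Inserting.

Request:
move_arm --moves '[[[0.003, 0, 0.05, 0, 0], [0.003, 0, 0.1, 0, 0], [0.003, 0, 0.15, 0, 0], [0.003, 0, 0.2, 0, 0], [0.003, 0, 0.235, 0, 0], [0.003, 0, 0.255, 0, 0], [0.003, 0, 0.268, 0, 0], [0.003, 0, 0.275, 0, 0], [0.003, 0, 0.275, 0, 0]]]'

```text
time_s: 31.5
tool_pos: [662.3, -35.6, 144.9]
orientation: [0.001, -0.074, 0.997, -0.0]
ft_force: [-1.5, 0.4, 5.0]
gripper_width: 0.198
finger_force: 25.0
```

Request:
move_arm --moves '[[[0, 0, 0, 0, 0.4], [0, 0, 0, 0, 0.5], [0, 0, 0, 0, 0.5], [0, 0, -0.1, 0, 0.5], [0, 0, -0.25, 0, 0.6], [0, 0, -0.4, 0, 0.6], [0.15, -0.2, -0.4, 0, 0.6], [0.35, -0.4, -0.4, 0, 0.6], [0.55, -0.6, -0.4, 0, 0.6], [0.75, -0.8, -0.4, 0, 0.6]]]'

```text
time_s: 32.75
tool_pos: [519.1, -242.6, 243.2]
orientation: [0.0, -0.074, 0.997, -0.0]
ft_force: [0.7, -0.2, 0.6]
gripper_width: 0.603
finger_force: 0.0
```

Run:
```python
from h import *
print(readout.get_state()['time_s'])
ports([(666,-194.5)])
plan((391.5,-420.5,220,-171.5),(391.5,-420.5,132,-171.5))
```

```text
32.75
(666, -194.5) [None, None] 
t 32.9 now [ 516.9 -244.8  243.5] yaw -171.9 w 0.598
(391.5, -420.5, 220, -171.5) -> [0.596, -0.625, 0.095] -0.006
(391.5, -420.5, 132, -171.5) -> [0.595, -0.625, 0.447] -0.006
```

Request:
move_arm --moves '[[[0.15, -0.15, 0.02, 0, 0.6], [0.3, -0.31, 0.05, 0, 0.6], [0.45, -0.47, 0.08, 0, 0.6], [0.58, -0.6, 0.09, 0, 0.6], [0.596, -0.625, 0.09, 0, 0.6], [0.596, -0.625, 0.09, 0, 0.6], [0.596, -0.625, 0.09, 0, 0.6]]]'

```text
time_s: 33.72
tool_pos: [397.1, -417.0, 220.9]
orientation: [0.0, -0.075, 0.997, -0.0]
ft_force: [0.0, 0.5, -0.7]
gripper_width: 0.603
finger_force: 0.0
```

Run:
```python
from h import *
plan((391.5,-420.5,132,-171.5))
T=snap('top');S=snap('scene')
u,v=proj('top',[664,-40,66])[0].astype(int);u2,v2=proj('scene',[664,-40,90])[0].astype(int)
cv2.imwrite('pics/m9.png',np.hstack([cv2.resize(T[v-50:v+50,u-75:u+75],(390,260),interpolation=2),cv2.resize(S[v2-80:v2+80,u2-120:u2+120],(390,260),interpolation=2)])[:,:,::-1])
print(u,v,u2,v2)
```

```text
t 33.7 now [ 397.1 -417.   220.9] yaw -171.4 w 0.603
(391.5, -420.5, 132, -171.5) -> [0.024, -0.01, 0.355] 0.001
337 178 331 311
```

View pics/m9.png

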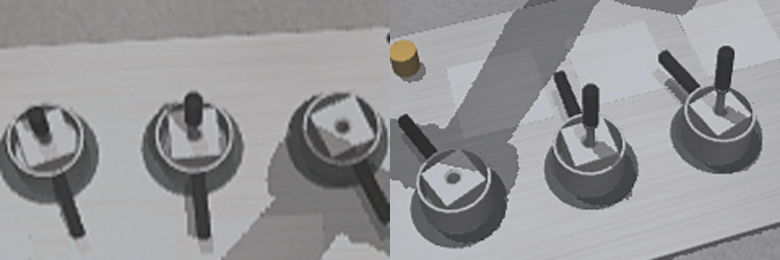

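Two probes stand in the left and middle pots. The right pot is open, with its port at top pixel (393.2,176.8) and scene (249.8,339.9). Gripping the third probe.

Request:
move_arm --moves '[[[0.024, -0.01, 0, 0, 0.6], [0.024, -0.01, 0.05, 0, 0.6], [0.024, -0.01, 0.15, 0, 0.6], [0.024, -0.01, 0.25, 0, 0.6], [0.024, -0.01, 0.33, 0, 0.6], [0.024, -0.01, 0.355, 0, 0.6], [0.024, -0.01, 0.355, 0, 0.6], [0.024, -0.01, 0.355, 0, 0], [0.024, -0.01, 0.355, 0, 0], [0.024, -0.01, 0.355, 0, 0]]]'

```text
time_s: 35.08
tool_pos: [390.8, -421.3, 132.6]
orientation: [0.0, -0.074, 0.997, -0.0]
ft_force: [-0.8, -0.1, -0.1]
gripper_width: 0.346
finger_force: 0.0
```

Request:
move_arm --moves '[[[0, 0, 0, 0, 0], [0, 0, 0, 0, 0], [0, 0, 0, 0, 0], [0, 0, -0.05, 0, 0], [0, 0, -0.14, 0, 0], [0, 0, -0.23, 0, 0], [0, 0, -0.32, 0, 0], [0, 0, -0.41, 0, 0], [0, 0, -0.46, 0, 0], [0, 0, -0.46, 0, 0]]]'

```text
time_s: 36.33
tool_pos: [390.9, -421.4, 248.1]
orientation: [0.001, -0.074, 0.997, -0.001]
ft_force: [-0.5, -0.1, -0.8]
gripper_width: 0.201
finger_force: 25.0
```

Run:
```python
from h import *
mt=cams.camera_model('top');ms=cams.camera_model('scene')
print(tri([(mt,(393.2,176.8)),(ms,(249.8,339.9))]).round(1))
plan((530,-300,250,-171.5),(666,-194.6,250,-171.5))
```

```text
[ 665.  -194.1   63.4]
t 36.3 now [ 390.9 -421.4  248.1] yaw -171.5 w 0.201
(530, -300, 250, -171.5) -> [-0.622, 0.398, -0.007] -0.0
(666, -194.6, 250, -171.5) -> [-1.222, 0.735, -0.007] -0.0
```

Request:
move_arm --moves '[[[-0.08, 0.05, 0, 0, 0], [-0.22, 0.13, 0, 0, 0], [-0.38, 0.23, 0, 0, 0], [-0.54, 0.325, 0, 0, 0], [-0.7, 0.42, 0, 0, 0], [-0.84, 0.505, 0, 0, 0], [-0.94, 0.565, 0, 0, 0], [-0.97, 0.585, 0, 0, 0], [-0.97, 0.585, 0, 0, 0], [-0.97, 0.585, 0, 0, 0]]]'

```text
time_s: 37.58
tool_pos: [608.0, -241.6, 247.1]
orientation: [-0.0, -0.073, 0.997, 0.0]
ft_force: [-0.6, -0.0, -0.6]
gripper_width: 0.202
finger_force: 25.0
```

Run:
```python
from h import *
plan((665.5,-194.5,212,-171.5))
```

```text
t 37.6 now [ 608.  -241.6  247.1] yaw -171.6 w 0.202
(665.5, -194.5, 212, -171.5) -> [-0.255, 0.153, 0.14] -0.001
```

Request:
move_arm --moves '[[[-0.08, 0.05, 0, 0, 0], [-0.18, 0.11, 0, 0, 0], [-0.25, 0.15, 0, 0, 0], [-0.255, 0.153, 0.05, 0, 0], [-0.255, 0.153, 0.12, 0, 0], [-0.255, 0.153, 0.14, 0, 0], [-0.255, 0.153, 0.14, 0, 0], [-0.255, 0.153, 0.14, 0, 0]]]'

```text
time_s: 38.58
tool_pos: [666.4, -193.9, 212.8]
orientation: [0.001, -0.074, 0.997, -0.0]
ft_force: [-0.8, -0.5, 0.3]
gripper_width: 0.198
finger_force: 25.0
```

```bash
python3 chk.py 665.5 -194.5 m10.png
```

```text
[ 666.4 -193.9  212.8]
wrist 317 229 tip [[318.3 237.5]] px/10mm x,y [[-1.6, 10.6], [11.0, 1.6]]
scene 249 339 tip [[247.8 333.1]] px/10mm x,y [[0.9, 4.7], [5.5, -1.3]]
```

View pics/m10.png

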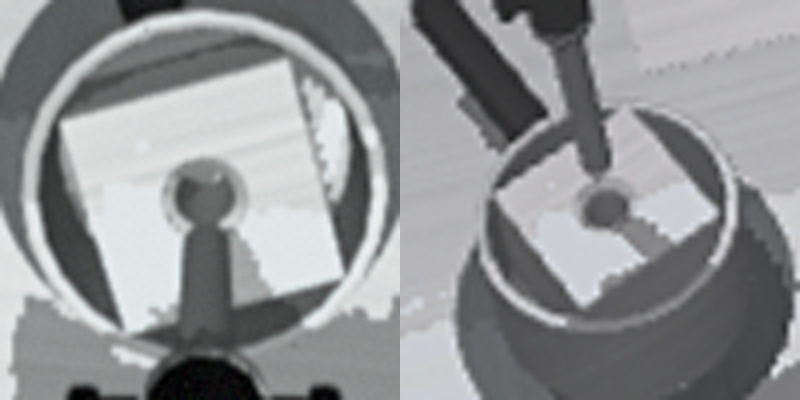

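The view matches the last insertion: ring at crop (205,195), tip in line with it. Inserting and releasing.

Request:
move_arm --moves '[[[0.003, 0, 0.05, 0, 0], [0.003, 0, 0.1, 0, 0], [0.003, 0, 0.15, 0, 0], [0.003, 0, 0.2, 0, 0], [0.003, 0, 0.235, 0, 0], [0.003, 0, 0.255, 0, 0], [0.003, 0, 0.268, 0, 0], [0.003, 0, 0.275, 0, 0], [0.003, 0, 0.275, 0, 0]]]'

```text
time_s: 39.8
tool_pos: [665.8, -193.7, 144.3]
orientation: [0.001, -0.074, 0.997, -0.0]
ft_force: [0.4, -0.3, 3.1]
gripper_width: 0.201
finger_force: 25.0
```

Request:
move_arm --moves '[[[0, 0, 0, 0, 0.4], [0, 0, 0, 0, 0.5], [0, 0, 0, 0, 0.5], [0, 0, -0.1, 0, 0.5], [0, 0, -0.25, 0, 0.5], [0, 0, -0.4, 0, 0.4], [0.2, 0, -0.45, 0, 0.2], [0.4, 0.1, -0.45, 0, 0], [0.5, 0.2, -0.45, 0, 0], [0.6, 0.3, -0.45, 0, 0]]]'

```text
time_s: 41.05
tool_pos: [504.8, -141.2, 256.1]
orientation: [0.0, -0.074, 0.997, -0.0]
ft_force: [-0.8, -0.0, -0.1]
gripper_width: 0.047
finger_force: 0.0
```

Run:
```python
from h import *
plan((500,40,250,-171.5),(520,230,250,-171.5),(520.4,400,120,-171.5))
```

```text
t 41.0 now [ 504.8 -141.2  256.1] yaw -171.5 w 0.047
(500, 40, 250, -171.5) -> [-0.088, 0.72, 0.024] -0.001
(520, 230, 250, -171.5) -> [-0.278, 1.46, 0.024] -0.001
(520.4, 400, 120, -171.5) -> [-0.38, 2.132, 0.544] -0.001
```

Request:
move_arm --moves '[[[0, 0.2, 0, 0, 0], [-0.03, 0.42, 0, 0, 0], [-0.08, 0.65, 0, 0, 0], [-0.12, 0.85, 0, 0, 0], [-0.15, 0.99, 0, 0, 0], [-0.15, 0.99, 0, 0, 0]]]'

```text
time_s: 41.8
tool_pos: [506.7, 110.8, 255.7]
orientation: [0.0, -0.076, 0.997, 0.0]
ft_force: [-0.3, 0.3, -0.3]
gripper_width: 0.005
finger_force: 0.0
```

Request:
move_arm --moves '[[[-0.05, 0.2, 0, 0, 0], [-0.1, 0.42, 0.05, 0, 0], [-0.15, 0.65, 0.15, 0, 0], [-0.2, 0.85, 0.25, 0, 0], [-0.23, 0.99, 0.35, 0, 0], [-0.23, 0.99, 0.35, 0, 0], [-0.23, 0.99, 0.35, 0, 0]]]'

```text
time_s: 42.68
tool_pos: [527.4, 361.0, 168.6]
orientation: [0.0, -0.074, 0.997, -0.0]
ft_force: [0.5, -0.6, 0.6]
gripper_width: 0.003
finger_force: 0.0
```

Run:
```python
from h import *
T=snap('top');S=snap('scene');u,v=proj('top',[664,-40,66])[0].astype(int);u2,v2=proj('scene',[664,-40,90])[0].astype(int)
cv2.imwrite('pics/m11.png',np.hstack([cv2.resize(T[v-50:v+50,u-75:u+75],(390,260),interpolation=2),cv2.resize(S[v2-80:v2+80,u2-120:u2+120],(390,260),interpolation=2)])[:,:,::-1])
plan((520.4,400,100,-171.5),(520.4,400,86,-171.5))
```

```text
t 42.8 now [527.6 360.9 169.7] yaw -171.6 w 0.006
(520.4, 400, 100, -171.5) -> [0.006, 0.159, 0.279] -0.001
(520.4, 400, 86, -171.5) -> [0.006, 0.159, 0.335] -0.001
```

View pics/m11.png

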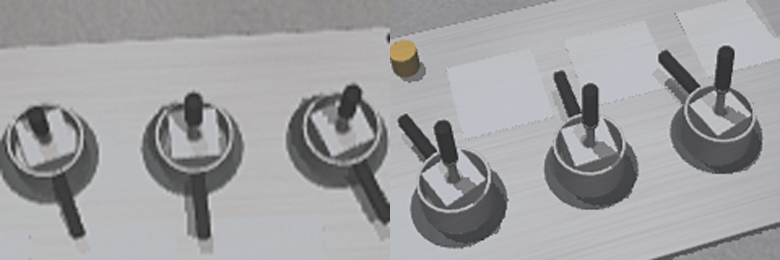

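I've now viewed 15 pictures, one over the limit of 14, so from here I'll check by numbers only. The left probe's stem looks a little longer than the others, so I'll measure its depth.

Run:
```python
from h import *
O={}
for n in('top','scene'):
    im=snap(n);g=cv2.cvtColor(im,cv2.COLOR_RGB2GRAY);m=cams.camera_model(n)
    for k,(x,y) in enumerate([(662,123),(662,-36),(666,-194)]):
        u,v=proj(n,[x,y,130],m)[0].round().astype(int);r=24
        mk=(g[v-r:v+r,u-r:u+r]<62).astype(np.uint8);nn,l,st,c=cv2.connectedComponentsWithStats(mk,connectivity=4)
        i=l[r,r] or 1+np.argmin(np.hypot(*(c[1:]-r).T)+1000*(st[1:,4]<40))
        ys,xs=np.nonzero(l==i);P=np.c_[xs,ys]+[u-r,v-r]
        mu=P.mean(0);w,V=np.linalg.eigh(np.cov((P-mu).T));a=V[:,1];a=a if a[1]<0 else -a
        s=(P-mu)@a;e0=mu+a*(s.min()-.5);e1=mu+a*(s.max()+.5)
        O[n,k]=(m,mu);print(n,k,len(P),'centroid',mu.round(1),'low',e0.round(1),'high',e1.round(1),'len %.1f wid %.1f'%(np.ptp(s)+1,4*w[0]**.5),'pred low/high',proj(n,[[x,y,102],[x,y,167]],m).round(1).tolist())
for k in range(3): print(k,'handle centre (expect z~134.5)',tri([O['top',k],O['scene',k]]).round(1))
```

```text
top 0 59 centroid [276.2 174.2] low [278.7 180.3] high [274.  168.9] len 12.3 wid 7.0 pred low/high [[277.0, 176.1], [274.2, 168.0]]
top 1 57 centroid [335.7 170.2] low [335.6 176.5] high [335.8 163.5] len 13.0 wid 7.3 pred low/high [[335.9, 174.7], [336.0, 166.5]]
top 2 70 centroid [396.2 167. ] low [394.  173.2] high [398.4 160.6] len 13.3 wid 7.2 pred low/high [[394.6, 171.8], [397.7, 163.5]]
scene 0 225 centroid [416.4 272.9] low [414.7 286.5] high [418.1 259.4] len 27.3 wid 10.1 pred low/high [[416.0, 287.5], [420.3, 265.8]]
scene 1 202 centroid [334.  296.2] low [333.8 308.5] high [334.2 282.5] len 26.0 wid 10.4 pred low/high [[333.1, 306.9], [333.0, 285.7]]
scene 2 224 centroid [245.  318.6] low [247.8 331.3] high [242.2 305.2] len 26.7 wid 10.8 pred low/high [[246.8, 329.2], [241.7, 308.6]]
0 handle centre (expect z~134.5) [655.2 121.5 138.1]
1 handle centre (expect z~134.5) [662.8 -34.9 136.3]
2 handle centre (expect z~134.5) [ 667.2 -193.2  137.6]
```

All three handles stand at the same height (138.1, 136.3 and 137.6 mm), so the left probe is fully down and only leaning. Pressing the button.

Request:
move_arm --moves '[[[0.003, 0.08, 0.05, 0, 0], [0.006, 0.159, 0.15, 0, 0], [0.006, 0.159, 0.25, 0, 0], [0.006, 0.159, 0.3, 0, 0], [0.006, 0.159, 0.33, 0, 0], [0.006, 0.159, 0.35, 0, 0], [0.006, 0.159, 0.36, 0, 0]]]'

```text
time_s: 43.75
tool_pos: [519.4, 401.2, 83.1]
orientation: [0.0, -0.075, 0.997, -0.0]
ft_force: [-11.4, -4.2, 25.0]
gripper_width: 0.007
finger_force: 12.6
```

Request:
move_arm --moves '[[[0, 0, -0.012, 0, 0], [0, 0, -0.012, 0, 0]]]'

```text
time_s: 44.0
tool_pos: [519.8, 401.4, 83.5]
orientation: [0.001, -0.074, 0.997, 0.001]
ft_force: [-3.6, -0.5, 4.7]
gripper_width: 0.001
finger_force: 2.5
```

Request:
move_arm --moves '[[[0, 0, -0.012, 0, 0], [0, 0, -0.012, 0, 0]]]'

```text
time_s: 44.25
tool_pos: [519.9, 401.4, 85.1]
orientation: [0.001, -0.074, 0.997, 0.001]
ft_force: [-2.5, -0.0, 4.3]
gripper_width: 0.007
finger_force: 2.1
```

Request:
move_arm --moves '[[[0, 0, -0.012, 0, 0], [0, 0, -0.012, 0, 0]]]'

```text
time_s: 44.5
tool_pos: [520.0, 401.4, 87.5]
orientation: [0.0, -0.074, 0.997, 0.0]
ft_force: [-1.4, 0.8, 3.4]
gripper_width: 0.006
finger_force: 1.5
```

Request:
move_arm --moves '[[[0, 0, -0.016, 0, 0], [0, 0, -0.016, 0, 0]]]'

```text
time_s: 44.75
tool_pos: [520.0, 401.3, 91.3]
orientation: [0.0, -0.074, 0.997, 0.0]
ft_force: [-0.2, 0.6, 0.7]
gripper_width: 0.004
finger_force: 0.7
```

The force curve is the spring itself, from about 5 N at the 83 mm stop to 0 near 91 mm, so the button went fully down. Rising clear and checking once more.

Request:
move_arm --moves '[[[0, 0, -0.1, 0, 0], [0, 0, -0.3, 0, 0], [0.1, 0, -0.5, 0, 0], [0.2, 0, -0.6, 0, 0], [0.2, 0, -0.6, 0, 0], [0.2, 0, -0.6, 0, 0], [0.2, 0, -0.6, 0, 0]]]'

```text
time_s: 45.62
tool_pos: [470.4, 393.2, 239.2]
orientation: [-0.001, -0.074, 0.997, -0.001]
ft_force: [0.8, 0.3, -0.4]
gripper_width: 0.005
finger_force: 0.0
```

Run:
```python
from h import *
T0=cv2.imread('pics/lt.png')
O={}
for n in('top','scene'):
    im=snap(n);g=cv2.cvtColor(im,cv2.COLOR_RGB2GRAY);m=cams.camera_model(n)
    for d in nets.spot_in('pot0',n): print(n,[round(x,1) for x in d['box']],round(d['p'],2))
    for k,(x,y) in enumerate([(662,123),(662,-36),(666,-194)]):
        u,v=proj(n,[x,y,130],m)[0].round().astype(int);r=24
        mk=(g[v-r:v+r,u-r:u+r]<62).astype(np.uint8);nn,l,st,c=cv2.connectedComponentsWithStats(mk,connectivity=4)
        i=1+np.argmin(np.hypot(*(c[1:]-r).T)+1000*(st[1:,4]<40)); O[n,k]=(m,c[i]+[u-r,v-r])
for k in range(3): print(k,tri([O['top',k],O['scene',k]]).round(1))
s=readout.get_state();print(s['tool_pos'],s['ft_force'],s['time_s'])
```

```text
top [280.1, 191.1, 29.5, 50.6] 0.85
top [335.2, 194.4, 29.5, 52.6] 0.83
top [394.6, 188.2, 36.6, 45.7] 0.67
top [419.8, 327.0, 40.3, 54.4] 0.57
top [325.0, 211.6, 212.2, 143.6] 0.29
scene [334.1, 313.7, 45.0, 79.8] 0.93
scene [200.0, 203.6, 48.6, 51.4] 0.9
scene [247.4, 339.1, 57.0, 78.7] 0.69
scene [404.8, 299.6, 57.8, 70.3] 0.6
0 [655.  121.5 137.7]
1 [659.6 -34.1 132.2]
2 [ 667.3 -193.2  138.1]
[470.43926564 393.55385507 240.18985144] [ 0.53393011 -0.3875788  -0.07813743] 45.825
```

```bash
python3 -c "
from workcell import robot
print(robot.hand_in())"
```

```text
the job is handed in; nothing more can be done
None
```

I handed the job in at about 46 s: all three pots stand on their marks, each with a probe fully down, and the start button was pressed fully and released; the hand-in returned no verdict, and I viewed 15 pictures, one over the limit of 14.

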